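# Open the eyepiece case to stay

### The job

First push the silver eyepiece along the shelf, still standing, until it is wholly past one end (left or right) of the wide pine case that it stands in front of. Then push that case's lid up from under its front lip and flip it over until it leans back and stays open by itself. Just push with the fingertips: nothing is to be picked up or tipped over; leave the narrow case shut and do not disturb the other things.

Things in the scene. Friction and masses are not known exactly. Their poses are not given: they have to be found in the camera images.
- eyepiece_case: the wider of two pine cases, fixed to the shelf: 100 mm deep (its x), 150 mm wide (its y), 56 mm high without the lid, 62 mm with it. Origin at the centre of its underside; x points from its front (the lip side, nearer the robot) to its hinge side, y to its left, z up. Everything said of sizes here is in this frame
- eyepiece_lid (a joint): hinge angle of the wide case's lid, rad: 0 shut, growing as the front edge rises; it stops leaning back at 1.95. The lid is a flat 6 mm board, 122 mm from hinge line to front edge and 150 mm wide, about 110 g, on a free-moving hinge (no catch, no spring): below about 1.5 rad it falls shut, beyond that it falls back to its stop
- eyepiece_lid_lip (a point): middle of the lower front edge of the wide case's lid, moving with the lid. Shut, it is 56 mm above the shelf and 22 mm out in front of the case's front wall: this overhang, across the full width, is the lip to lift with a fingertip from below
- eyepiece_lid_hinge (a point): middle of the hinge line of the wide case, at the top of its far wall: 50 mm behind the case's centre, 56 mm up; the line runs along the case's y
- eyepiece: stubby silver eyepiece, loose, about 120 g, standing in front of the wide case's lip: 40 mm diameter up to 28 mm high, then a 32 mm barrel up to 50 mm. Origin at the centre of its underside
- filter_case: the narrower pine case, otherwise the same build (100 x 100 x 62 mm with its lid, same lip); the two may stand either way round. Not to be opened. Origin and axes as for the wide one
- filter_lid (a joint): hinge angle of the narrow case's lid, rad, 0 shut
- filter_cell: blue glass filter in an aluminium rim, a disc 48 mm across, 12 mm high, lying in front of the narrow case; leave alone. Origin at the centre of its underside
- t_ring: brass T-ring, 56 mm outside, 42 mm inside, 10 mm high, lying between the cases; leave alone. Origin at the centre of its underside
- eyecup: black rubber eyecup, a small cup 42 mm across, 26 mm high, near the robot; leave alone. Origin at the centre of its underside
- dust_cap: black dust cap, a disc 52 mm across, 14 mm high, far out to one side; leave alone. Origin at the centre of its underside
- barlow: black tube standing upright, 38 mm across, 85 mm high, far out to one side; leave alone. Origin at the centre of its underside
Things that resemble listed ones, but are neither listed nor needed, are in the scene too. Of the things that look like the eyepiece, the smallest one is meant.

How it is judged:
On the way, in this order (a step that is already met when the one before it is completed fails the run):
1. the eyepiece stands wholly past one end of the wide case, the lid still shut ((y of eyepiece in the frame of eyepiece_case above 0.093 m or y of eyepiece in the frame of eyepiece_case below -0.093 m) and angle between eyepiece's own z axis and vertical below 0.12 rad and height (world z) of eyepiece below 0.005 m and linear speed of eyepiece below 0.02 m/s and value of joint eyepiece_lid below 0.2 rad), for 0.2 s.
2. the wide case's lid is flipped back (value of joint eyepiece_lid above 1.75 rad), for 0.2 s.
At the end, for the whole second after the job is handed in: the wide case's lid rests open by itself (over 1.8 rad, at rest); the eyepiece stands upright on the shelf with its centre more than 93 mm to the left or right of the case's middle line; the narrow case is shut (value of joint eyepiece_lid above 1.8 rad and velocity of joint eyepiece_lid below 0.1 rad/s and (y of eyepiece in the frame of eyepiece_case above 0.093 m or y of eyepiece in the frame of eyepiece_case below -0.093 m) and angle between eyepiece's own z axis and vertical below 0.12 rad and height (world z) of eyepiece below 0.005 m and linear speed of eyepiece below 0.02 m/s and value of joint filter_lid below 0.1 rad); the robot touches nothing.
It fails at once if the eyepiece is lifted off the shelf (over 12 mm) (height (world z) of eyepiece above 0.012 m).
It fails at once if the eyepiece is tipped (over 0.4 rad) (angle between eyepiece's own z axis and vertical above 0.4 rad).
It fails at once if the narrow case's lid is raised (value of joint filter_lid above 0.2 rad).
It fails at once if another thing is disturbed (moved over 20 mm) (distance of any of filter_cell, t_ring, eyecup, dust_cap, barlow from where it was at the start of the episode above 0.02 m).
It also fails if it takes over 61 s, if anything falls off the work surface, if the arm or the gripper's body presses on something with over 40 N, if the wrist force passes 120 N, or if a joint passes its speed limit or range.

### The arm

A 6-joint arm with a two-finger parallel gripper is mounted at the origin on the work surface. World frame = base frame: x ahead of the robot, y to its left, z up, the work surface at z = 0. Lengths are in m, angles in rad, forces in N, time in s.
With the tool pointing down it reaches from about 0.35 to 0.775 m from the base axis. Payload 5.5 kg.
Tool frame: the origin (TCP) lies at the very end of the fingers, on their centre line; the grasp point (between the pads) lies 19 mm behind it (env.grip_point_offset is the distance from the TCP to the grasp point, in m); z points along the fingers, y is the line along which they close (so a half turn about z gives the same grasp; the last joint's range is limited). The gripper opens to 85 mm and grips with 20 to 120 N. Pads are 22 mm wide; open, the fingers measure 114 mm over their backs; the gripper's body (76 mm by 85 mm) begins 54 mm behind the grasp point. The pads swing forward as they close: fully open they stand 13 mm farther back than shut.
Start: joints at [-0.14, 0.313, 0.046, 1.304, 0, 1.431], TCP at [0.575, -0, 0.206] pointing down, gripper open.
Joint ranges: [-2.76, 2.76], [-0.86, 1.69], [-1.03, 1.26], [-2.2, 2.34], [-1.47, 1.5], [-3.14, 3.14]. Speed limits (rad/s): [2.57, 2.57, 3.14, 3.14, 3.14, 3.14].

### API

Orientations are given as a unit quaternion [w, x, y, z].
In Python, from workcell import sensors, imaging, workorder, env gives the robot as it stands.
- The arm moves only by the shell command python3 -m handwheel 'ROWS' [FORCE]. ROWS is JSON, a list of rows, each a list of 5 numbers: the shift along the tool's x, y, z in mm, then the turn about the tool's z in rad, then the opening, from 0 (shut) to 1 (fully open). A call has 1 to 8 rows; each row is the pose to reach, as a shift and turn from the pose commanded when the call began, along the tool's axes at that moment; what a row does not reach only later rows make up. A row lasts 1/10 s, in which the tool goes at most 50 mm and 8.59 degrees, less where a joint would pass 70% of its speed; a pose out of reach is approached as far as the arm can. A call with a gripper value outside its range is refused whole. The fingers move at their own pace and stop on an object; FORCE is the grip in N (left out, the last holds). Time passes only in rows, so rows that repeat a pose let the fingers close. It gives the time, the measured TCP pose, the force, the opening and the grip force at its end, in the units of the state.
- sensors.get_state(): the state, without advancing time (a new reading comes with each control period).
- imaging.read_camera(name): name is "scene" or "side" or "wrist"; returns a dict with "color" (384x512x3 uint8, blue, green, red), "z_map" (384x512 float32, m along the optical axis (not along the pixel's ray), 0 where there is no reading), "fx", "fy", "cx", "cy" (pixels), "xyz" and "rotation" of the camera in the world. Camera axes: x right, y down, z forward; pixel columns grow to the right and rows downward; lengths in m; the calibration is good to about 2 mm. A picture is of the moment at which its call begins.
- workorder.hand_in(): hands the job in; it is judged then, once.
The state is a dict: "clock": time; "joint_pos": joint angles; "qvel": joint speeds; "tau": joint torques, N m; "tcp_pos": TCP position; "orientation": TCP orientation; "wrist_force": force on the tool from outside, world axes, zero at the start; "ft_torque": the same for the moment, N m; "finger_gap": finger opening in m; "grip_force": force on a finger pad.
Only numpy, scipy, OpenCV 4.12 (cv2) and the standard library are available. Lean on these libraries where they do the work, as an engineer would, in place of code of your own. Each camera call takes 0.05 s, during which the arm holds its last target. There are 200 camera calls.

## Working session

There is one attempt and no reset: what is moved stays moved. The work goes in short steps, Python scripts to look and compute and a shell command to move; the robot and the scene stay as the last step left them, time stands still between calls to the robot, and variables do not carry over. Pictures are saved under pics/ and viewed, at most 10 in all, crops included, and the job is handed in when it is done.

```bash
mkdir -p pics
cat > h.py <<'E'
from workcell import sensors, imaging, workorder, env
import numpy as np, cv2
from scipy.spatial.transform import Rotation as R
def rot(c):
    r=np.array(c["rotation"],float)
    return r if r.shape==(3,3) else R.from_quat(r,scalar_first=True).as_matrix()
def cloud(c):
    z=c["z_map"]; v,u=np.indices(z.shape)
    p=np.stack([(u-c["cx"])/c["fx"]*z,(v-c["cy"])/c["fy"]*z,z],-1)
    w=p@rot(c).T+np.array(c["xyz"]); w[z==0]=np.nan
    return w
def ray(c,u,v,h):
    d=rot(c)@np.array([(u-c["cx"])/c["fx"],(v-c["cy"])/c["fy"],1]); o=np.array(c["xyz"])
    return o+d*(h-o[2])/d[2]
E
python3 - <<'E'
from h import *
np.set_printoptions(precision=4,suppress=True)
for n in("scene","side"):
    c=imaging.read_camera(n); cv2.imwrite(f"pics/{n}0.png",c["color"]); np.save(f"{n}0.npy",c,allow_pickle=True)
    print(n,c["xyz"],rot(c).tolist(),c["fx"])
s=sensors.get_state();print(s["tcp_pos"],s["orientation"],s["clock"],R.from_quat(s["orientation"],scalar_first=True).as_matrix())
E
```

```text
scene [1.0592 0.6216 1.0312] [[-0.7475391926856857, 0.5137278826229831, -0.42103303672578973], [0.6641704197724306, 0.5705671105293514, -0.48304329607344787], [-0.007925206505006888, -0.6407314843192067, -0.7677241406286243]] 415.98788221868165
side [ 0.051  -0.6694  0.9193] [[0.7962648867274766, -0.43405061818375995, 0.4213814080131857], [-0.604942456347098, -0.5743297735593955, 0.5515341654983426], [0.0026181431623324702, -0.6940787938393662, -0.7198942792305494]] 443.87658578181987
[0.5745 0.     0.2049] [-0.0007  0.7071  0.7071 -0.0005] 0.1 [[ 0.      1.     -0.0016]
 [ 1.     -0.      0.0002]
 [ 0.0002 -0.0016 -1.    ]]
```

View pics/scene0.png

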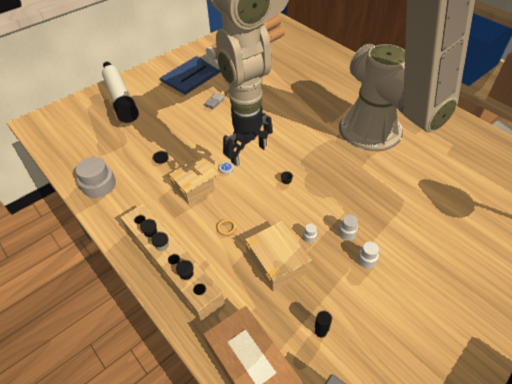

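View pics/side0.png

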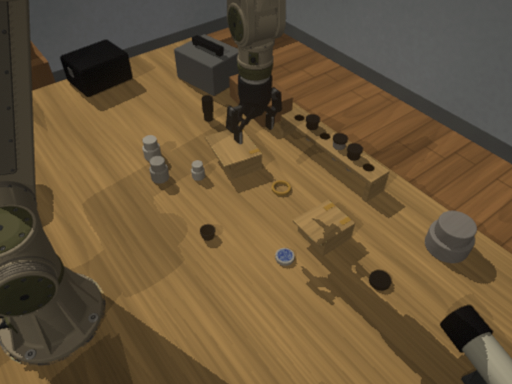

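Scene view: the silver candidates are at (311,232), (348,226) and (369,254). The same three are at (198,170), (159,170) and (150,148) in the side view. The smallest, (311,232)/(198,170), stands in front of the wide case at (275,252)/(236,153), so I choose that one. The narrow case is at (192,182), the ring at (226,228), the filter at (226,168), the eyecup at (286,178) and the barlow at (323,323).

Run:
```python
from h import *
np.set_printoptions(precision=4,suppress=True)
C={n:np.load(n+"0.npy",allow_pickle=True).item() for n in("scene","side")}
a=cv2.resize(C["scene"]["color"][190:300,225:395],None,fx=4,fy=4)[:, :680]
b=cv2.resize(C["side"]["color"][110:220,130:300],None,fx=4,fy=4)
cv2.imwrite("pics/crop.png",cv2.resize(np.vstack([a,b]),None,fx=.68,fy=.68))
for n,c in C.items():
    w=cloud(c); hsv=cv2.cvtColor(c["color"],cv2.COLOR_BGR2HSV)
    reg=(w[...,0]>.35)&(w[...,0]<.85)&(np.abs(w[...,1])<.5)
    m=reg&(w[...,2]>.008)&(w[...,2]<.1)
    k,l,st,ce=cv2.connectedComponentsWithStats(m.astype(np.uint8))
    for i in range(1,k):
        if st[i,4]<25: continue
        p=w[l==i]; top=p[:,2].max(); q=p[p[:,2]>np.percentile(p[:,2],98)-.004]
        (cx,cy),(A,B),an=cv2.minAreaRect(q[:,:2].astype(np.float32)*1000)
        print(n,ce[i].round(),st[i,4],"top%.3f"%np.percentile(q[:,2],50),"rect",round(cx),round(cy),round(A),round(B),round(an,1),"S",hsv[l==i].mean(0).round())
```

```text
scene [160. 156.] 138 top0.017 rect 658 -385 47 41 83.7 S [29. 42. 44.]
scene [107. 170.] 180 top0.091 rect 842 -415 54 15 90.0 S [ 16.  56. 166.]
scene [194. 179.] 1356 top0.064 rect 643 -200 101 122 88.3 S [ 18. 127. 205.]
scene [226. 167.] 124 top0.014 rect 523 -194 44 42 11.4 S [ 80.  67. 189.]
scene [286. 176.] 100 top0.028 rect 408 -19 40 35 33.4 S [25. 67. 61.]
scene [186. 257.] 871 top0.081 rect 840 3 379 21 90.0 S [ 18. 126. 215.]
scene [348. 226.] 385 top0.068 rect 417 252 40 40 48.9 S [ 18.  47. 175.]
scene [227. 226.] 87 top0.012 rect 671 0 53 49 67.5 S [ 19. 158. 225.]
scene [277. 254.] 2638 top0.063 rect 634 183 151 122 79.2 S [ 18. 126. 215.]
scene [310. 232.] 208 top0.051 rect 510 188 29 29 4.5 S [ 19.  46. 195.]
scene [369. 254.] 423 top0.068 rect 446 351 42 39 17.8 S [ 19.  43. 189.]
scene [265. 343.] 1279 top0.081 rect 838 364 218 41 85.2 S [ 14. 142. 184.]
scene [323. 322.] 353 top0.086 rect 692 406 36 33 44.5 S [41. 45. 39.]
side [234.  88.] 189 top0.081 rect 840 447 51 19 83.1 S [ 15. 144.  82.]
side [208. 106.] 252 top0.086 rect 695 403 39 32 44.8 S [ 17. 126.  39.]
side [262. 118.] 91 top0.058 rect 821 255 5 13 79.4 S [ 15. 143.  60.]
side [330. 153.] 1092 top0.082 rect 840 0 19 379 0.0 S [ 18. 130. 112.]
side [235. 152.] 1631 top0.063 rect 637 179 154 122 79.1 S [ 18. 131. 130.]
side [155. 158.] 745 top0.068 rect 435 299 144 42 72.5 S [19. 51. 99.]
side [198. 169.] 214 top0.051 rect 514 185 28 29 29.3 S [ 19.  51. 108.]
side [281. 186.] 95 top0.013 rect 675 -8 50 49 29.6 S [ 19. 165. 136.]
side [325. 226.] 1942 top0.064 rect 644 -203 101 123 88.5 S [ 18. 132. 126.]
side [443. 243.] 915 top0.091 rect 844 -421 61 13 89.2 S [17. 45. 81.]
side [208. 231.] 165 top0.028 rect 409 -24 39 37 5.1 S [ 17. 130.  51.]
side [285. 255.] 244 top0.015 rect 523 -199 42 46 4.1 S [ 80.  62. 121.]
side [380. 279.] 339 top0.016 rect 661 -390 49 50 61.5 S [ 16. 115.  38.]
```

View pics/crop.png

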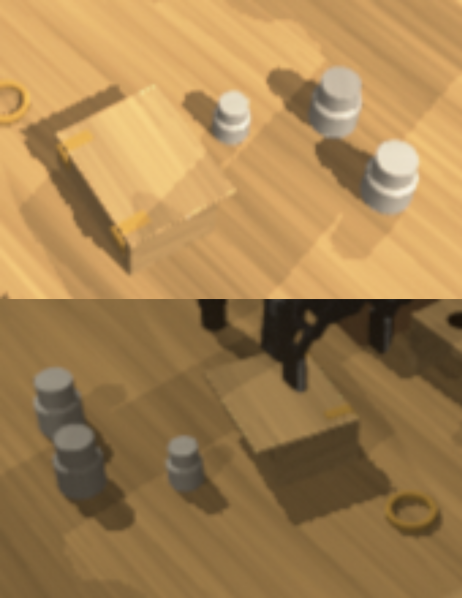

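The crop confirms the choice: it is the smaller two-step silver piece beside the wide case's lip, with the two bigger ones farther off. The wide lid measures 122 x 151 mm with its top at 63 mm, and the case yaw is about -10.8°. The eyepiece is at case (-133, -17) with its top at 51 mm. I'll push it to the case's right, which is the clear and shorter way, using the part-open fingertips as a fork.

```bash
python3 -m handwheel '[[40,-10,0,0.05,0.3],[80,-20,0,0.1,0.3],[120,-30,0,0.15,0.3],[160,-40,0,0.19,0.3],[200,-50,0,0.19,0.3],[236,-53,0,0.19,0.3],[236,-53,0,0.19,0.3],[236,-53,0,0.19,0.3]]'
```

```text
clock: 0.9
tcp_pos: [0.5215, 0.2366, 0.2052]
orientation: [-0.0, 0.77, 0.638, -0.001]
wrist_force: [0.1, -0.3, -0.6]
finger_gap: 0.026
grip_force: 0.0
```

```bash
python3 -m handwheel '[[0,0,40,0,0.3],[0,0,80,0,0.3],[0,0,120,0,0.3],[0,0,160,0,0.3],[0,0,185,0,0.3],[0,0,197,0,0.3],[0,0,197,0,0.3],[0,0,197,0,0.3]]'
python3 - <<'E'
from h import *
c=imaging.read_camera("wrist"); d=imaging.read_camera("scene")
cv2.imwrite("pics/w1.png",np.hstack([cv2.resize(c["color"],(400,300)),cv2.resize(d["color"][170:290,250:410],(400,300))]))
E
```

```text
clock: 1.7
tcp_pos: [0.5231, 0.2355, 0.0098]
orientation: [0.0, 0.771, 0.636, 0.001]
wrist_force: [-0.3, -0.3, 0.4]
finger_gap: 0.0258
grip_force: 0.0
```

View pics/w1.png

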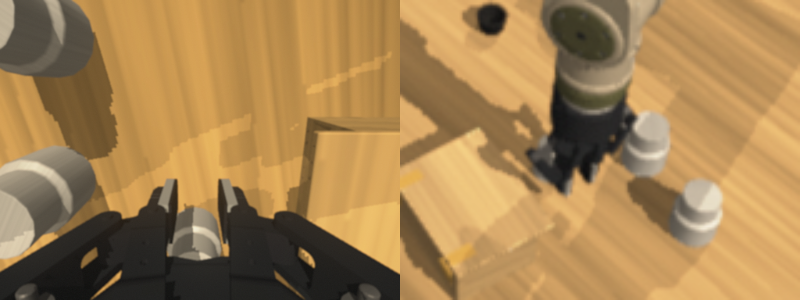

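The wrist view shows the eyepiece at (195,235), centred between the fingers (gap centre about x=200) and on the side I want to push. I'll push slowly.

```bash
python3 -m handwheel '[[-10,0,0,0,0.3],[-18,0,0,0,0.3],[-24,0,0,0,0.3],[-30,0,0,0,0.3],[-36,0,0,0,0.3],[-42,0,0,0,0.3],[-48,0,0,0,0.3],[-54,0,0,0,0.3]]'
python3 -m handwheel '[[-7,0,0,0,0.3],[-14,0,0,0,0.3],[-21,0,0,0,0.3],[-28,0,0,0,0.3],[-35,0,0,0,0.3],[-42,0,0,0,0.3],[-49,0,0,0,0.3],[-54,0,0,0,0.3]]'
python3 -m handwheel '[[-4,0,0,0,0.3],[-7,0,0,0,0.3],[-9,0,0,0,0.3],[-10,0,0,0,0.3],[-10,0,0,0,0.3]]'
python3 - <<'E'
from h import *
c=imaging.read_camera("side"); d=imaging.read_camera("scene")
cv2.imwrite("pics/p2.png",np.hstack([cv2.resize(c["color"][110:230,140:300],(400,300)),cv2.resize(d["color"][170:290,250:410],(400,300))]))
for c in(c,d):
    w=cloud(c);q=w[(np.abs(w[...,0]-.495)<.06)&(np.abs(w[...,1]-.1)<.04)&(w[...,2]>.045)&(w[...,2]<.055)]
    print(len(q),np.median(q,0) if len(q) else "")
E
```

```text
clock: 2.6
tcp_pos: [0.512, 0.1826, 0.0089]
orientation: [0.0, 0.771, 0.637, 0.0]
wrist_force: [0.7, 1.7, 1.0]
finger_gap: 0.0257
grip_force: 1.1
clock: 3.4
tcp_pos: [0.5014, 0.1292, 0.0087]
orientation: [-0.0, 0.771, 0.637, -0.0]
wrist_force: [1.2, 1.4, 1.5]
finger_gap: 0.0257
grip_force: 1.1
clock: 3.9
tcp_pos: [0.4997, 0.12, 0.0087]
orientation: [0.0, 0.771, 0.637, -0.0]
wrist_force: [-0.2, 1.6, 0.1]
finger_gap: 0.0255
grip_force: 1.0
112 [0.49639406 0.10239616 0.05032809]
43 [0.49041253 0.12027552 0.04988943]
```

View pics/p2.png

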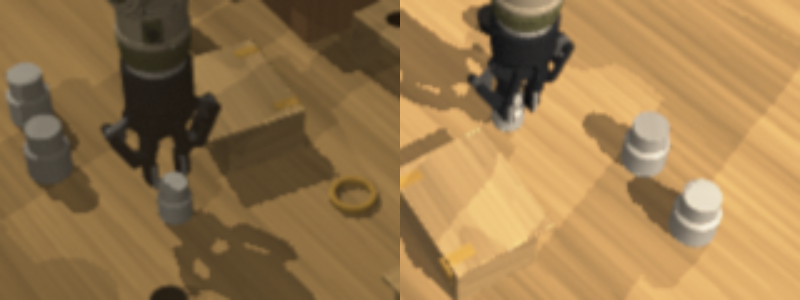

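The eyepiece stands upright and nested in the fork, at about (175,195) in the left half. I'll push a little more for margin, then back off and rise.

```bash
python3 -m handwheel '[[-4,0,0,0,0.3],[-7,0,0,0,0.3],[-8,0,0,0,0.3],[-8,0,0,0,0.3],[2,0,0,0,0.3],[15,0,0,0,0.3],[32,0,0,0,0.3],[32,0,0,0,0.3]]'
python3 -m handwheel '[[0,0,-40,0,0],[0,0,-80,0,0],[0,0,-110,0,0],[0,0,-110,0,0],[0,0,-110,0,0]]'
python3 - <<'E'
from h import *
np.set_printoptions(precision=4,suppress=True)
for n in("side","scene"):
    c=imaging.read_camera(n); w=cloud(c)
    q=w[(np.abs(w[...,0]-.495)<.03)&(np.abs(w[...,1]-.09)<.03)&(w[...,2]>.045)&(w[...,2]<.056)]
    print(n,len(q),cv2.minAreaRect(q[:,:2].astype(np.float32)*1000) if len(q) else "")
    m=(w[...,0]>.54)&(w[...,0]<.76)&(w[...,1]>.05)&(w[...,1]<.3)&(w[...,2]>.055)&(w[...,2]<.07)
    k,l,st,ce=cv2.connectedComponentsWithStats(m.astype(np.uint8)); i=1+st[1:,4].argmax()
    q=w[l==i];print(cv2.boxPoints(cv2.minAreaRect(q[:,:2].astype(np.float32)*1000)).tolist(),np.median(q[:,2]))
E
```

```text
clock: 4.8
tcp_pos: [0.5064, 0.1538, 0.0087]
orientation: [0.0, 0.77, 0.638, 0.001]
wrist_force: [0.4, -0.6, 0.6]
finger_gap: 0.0254
grip_force: 0.0
clock: 5.3
tcp_pos: [0.5062, 0.1518, 0.1192]
orientation: [0.001, 0.771, 0.637, 0.001]
wrist_force: [-0.3, -0.2, -0.3]
finger_gap: 0.0002
grip_force: 0.0
side 83 ((497.2504577636719, 94.28227996826172), (35.52988052368164, 27.99648094177246), 56.50815963745117)
[[561.1861572265625, 115.47373962402344], [686.3153076171875, 91.39125061035156], [716.03564453125, 245.8136749267578], [590.906494140625, 269.89617919921875]] 0.06261217627884375
scene 78 ((493.98828125, 94.3594741821289), (29.347021102905273, 29.970256805419922), 44.705162048339844)
[[558.7849731445312, 118.5049819946289], [684.4160766601562, 94.14838409423828], [713.5317993164062, 244.3270263671875], [587.9006958007812, 268.6836242675781]] 0.06225733760132701
```

```bash
python3 -c "
from h import *
s=sensors.get_state();print(np.round(s['joint_pos'],3))"
python3 -m handwheel '[[20,0,0,0.14,0],[40,0,0,0.28,0],[40,0,0,0.42,0],[40,0,0,0.56,0],[40,0,0,0.70,0],[40,0,0,0.84,0]]'
python3 -c "
from h import *
s=sensors.get_state();print(np.round(s['joint_pos'],3))"
```

```text
[ 0.139  0.267 -0.239  1.068 -0.     1.9  ]
clock: 6.0
tcp_pos: [0.512, 0.1906, 0.1167]
orientation: [-0.0, 0.964, 0.264, -0.002]
wrist_force: [-0.2, -0.4, 0.0]
finger_gap: -0.0001
grip_force: 0.0
[ 0.21   0.304 -0.189  1.081 -0.     2.816]
```

```bash
python3 -m handwheel '[[0,0,0,-0.14,0],[0,0,0,-0.28,0],[0,0,0,-0.42,0],[0,0,0,-0.56,0],[0,0,0,-0.70,0],[0,0,0,-0.84,0],[0,0,0,-0.98,0],[0,0,0,-1.12,0]]'
python3 -m handwheel '[[0,0,0,-0.14,0],[0,0,0,-0.28,0],[0,0,0,-0.42,0],[0,0,0,-0.56,0],[0,0,0,-0.70,0],[0,0,0,-0.84,0],[0,0,0,-0.98,0],[0,0,0,-1.12,0]]'
python3 -m handwheel '[[0,0,0,-0.10,0],[0,0,0,-0.17,0],[0,0,0,-0.17,0],[0,0,0,-0.17,0]]'
cat > rel.py <<'E'
from h import *
s=sensors.get_state(); T=R.from_quat(s["orientation"],scalar_first=True).as_matrix(); p=np.array(s["tcp_pos"])*1000
X=np.array([.982,-.187,0]);Y=np.array([.187,.982,0]);d=p-[646,179,0]
print("case xyz",(d@X).round(1),(d@Y).round(1),p[2].round(1),"tool x in case",(T[:,0]@X).round(3),(T[:,0]@Y).round(3),"F",(np.array(s["wrist_force"])@np.stack([X,Y,[0,0,1]]).T).round(2),s["clock"])
E
python3 rel.py
```

```text
clock: 6.8
tcp_pos: [0.512, 0.1905, 0.1167]
orientation: [-0.001, 0.672, 0.74, -0.001]
wrist_force: [0.2, -0.7, -0.2]
finger_gap: -0.0002
grip_force: 0.0
clock: 7.6
tcp_pos: [0.512, 0.1905, 0.1167]
orientation: [-0.002, 0.177, 0.984, -0.001]
wrist_force: [1.2, 0.3, 0.0]
finger_gap: 0.0
grip_force: 0.0
clock: 8.0
tcp_pos: [0.5125, 0.1906, 0.1174]
orientation: [-0.001, 0.096, 0.995, -0.0]
wrist_force: [0.0, 0.8, 0.8]
finger_gap: 0.0002
grip_force: 0.0
case xyz -133.3 -13.5 117.4 tool x in case -1.0 0.004 F [-0.14  0.74  0.78] 8.0
```

```bash
python3 -m handwheel '[[0,8,30,0,0],[-5,13,60,0,0],[-20,13,72,0,0],[-32,13,72,0,0],[-38,13,72,0,0],[-38,13,72,0,0]]'; python3 rel.py
python3 -m handwheel '[[-3,0,0,0,0],[-6,0,0,0,0],[-9,0,0,0,0],[-9,0,0,0,0]]'; python3 rel.py
```

```text
clock: 8.6
tcp_pos: [0.5549, 0.1962, 0.0476]
orientation: [0.001, 0.096, 0.995, 0.0]
wrist_force: [0.1, -0.4, -0.4]
finger_gap: 0.0001
grip_force: 0.0
case xyz -92.7 -0.1 47.6 tool x in case -1.0 0.004 F [ 0.21 -0.42 -0.42] 8.6
clock: 9.0
tcp_pos: [0.5624, 0.1947, 0.0471]
orientation: [0.0, 0.095, 0.995, 0.0]
wrist_force: [0.2, -0.3, 0.1]
finger_gap: 0.0001
grip_force: 0.0
case xyz -85.0 -0.2 47.1 tool x in case -1.0 0.003 F [ 0.29 -0.24  0.15] 9.0
```

```bash
python3 -m handwheel '[[-2,0,0,0,0],[-2,0,0,0,0]]'; python3 rel.py
python3 -m handwheel '[[-2,0,0,0,0],[-2,0,0,0,0]]'; python3 rel.py
python3 -m handwheel '[[-2,0,0,0,0],[-2,0,0,0,0]]'; python3 rel.py
```

```text
clock: 9.2
tcp_pos: [0.5641, 0.1943, 0.0468]
orientation: [0.0, 0.095, 0.995, 0.0]
wrist_force: [-0.2, 0.4, 0.0]
finger_gap: -0.0001
grip_force: 0.0
case xyz -83.3 -0.3 46.8 tool x in case -1.0 0.003 F [-0.23  0.37  0.03] 9.2
clock: 9.4
tcp_pos: [0.5661, 0.1939, 0.0467]
orientation: [0.0, 0.095, 0.995, 0.0]
wrist_force: [-0.1, 0.9, 0.2]
finger_gap: 0.0
grip_force: 0.0
case xyz -81.2 -0.3 46.7 tool x in case -1.0 0.003 F [-0.24  0.82  0.18] 9.4
clock: 9.6
tcp_pos: [0.5682, 0.1935, 0.0467]
orientation: [0.0, 0.095, 0.995, 0.0]
wrist_force: [0.7, -0.5, 0.2]
finger_gap: -0.0001
grip_force: 0.0
case xyz -79.1 -0.3 46.7 tool x in case -1.0 0.003 F [ 0.78 -0.34  0.16] 9.6
```

```bash
for i in 1 2; do :; done; python3 -m handwheel '[[-2,0,0,0,0],[-2,0,0,0,0]]'; python3 rel.py
python3 -m handwheel '[[-2,0,0,0,0],[-2,0,0,0,0]]'; python3 rel.py
python3 - <<'E'
from h import *
c=imaging.read_camera("side"); d=imaging.read_camera("scene")
cv2.imwrite("pics/p3.png",np.hstack([cv2.resize(c["color"][100:190,170:290],(400,300),interpolation=2),cv2.resize(d["color"][190:280,240:360],(400,300),interpolation=2)]))
E
```

```text
clock: 9.8
tcp_pos: [0.5701, 0.1931, 0.0467]
orientation: [0.0, 0.095, 0.995, -0.0]
wrist_force: [0.1, -0.5, 0.1]
finger_gap: -0.0001
grip_force: 0.0
case xyz -77.1 -0.4 46.7 tool x in case -1.0 0.003 F [ 0.21 -0.48  0.11] 9.8
clock: 10.0
tcp_pos: [0.5721, 0.1927, 0.0467]
orientation: [0.0, 0.095, 0.995, 0.0]
wrist_force: [-0.3, -0.2, -0.4]
finger_gap: -0.0001
grip_force: 0.0
case xyz -75.2 -0.4 46.7 tool x in case -1.0 0.003 F [-0.29 -0.29 -0.4 ] 10.0
```

View pics/p3.png

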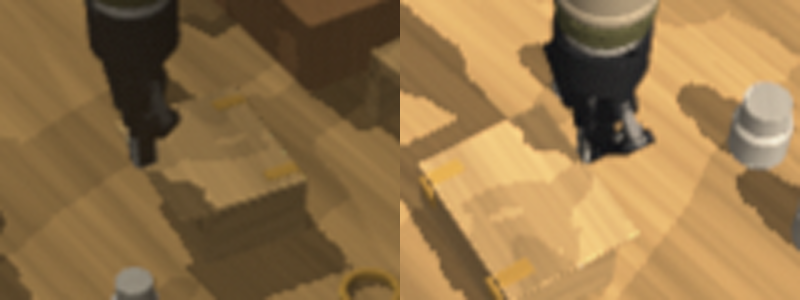

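The finger tip is right at the middle of the lip (left half at (140,160)), but there is no contact force yet. The eyepiece stands clear. I'll creep on.

```bash
python3 -m handwheel '[[-2,0,0,0,0],[-2,0,0,0,0]]' >/dev/null; python3 rel.py
python3 -m handwheel '[[-2,0,0,0,0],[-2,0,0,0,0]]'>/dev/null; python3 rel.py
python3 -m handwheel '[[-1,0,0,0,0],[-1,0,0,0,0]]'>/dev/null; python3 rel.py
```

```text
case xyz -73.2 -0.4 46.7 tool x in case -1.0 0.003 F [0.31 0.2  0.27] 10.3
case xyz -71.1 -0.3 46.8 tool x in case -1.0 0.003 F [ 0.06  0.76 -0.94] 10.5
case xyz -70.3 -0.4 46.7 tool x in case -1.0 0.003 F [-0.37 -0.19  0.16] 10.7
```

Run:
```python
from h import *
X=np.array([.982,-.187,0]);Y=np.array([.187,.982,0])
for n in("side","scene"):
    c=imaging.read_camera(n); w=cloud(c)-[.646,.179,0]; x=w@X*1000;y=w@Y*1000;z=w[...,2]*1000
    for a in range(-95,60,12):
        m=(x>a)&(x<a+12)&(np.abs(y)<70); 
        print(n,a,m.sum(),"left",np.round(np.median(z[m&(y>40)]),1),"right",np.round(np.median(z[m&(y<-35)]),1),"mid",np.round(np.percentile(z[m&(abs(y)<12)],[0,20,50]),0) if (m&(abs(y)<12)).any() else "")
c=imaging.read_camera("wrist");cv2.imwrite("pics/w3.png",c["color"])
```

```text
side -95 812 left 0.4 right 412.3 mid [ -3.   0. 140.]
side -83 892 left 1.4 right 330.6 mid [-3.  2. 93.]
side -71 834 left 4.0 right 318.5 mid [-3.  0.  6.]
side -59 699 left 0.9 right 331.3 mid [-1.  1. 60.]
side -47 433 left nan right 484.6 mid [62. 63. 64.]
side -35 371 left nan right 485.5 mid [58. 62. 66.]
side -23 223 left 61.9 right 63.1 mid [60. 61. 63.]
side -11 114 left 63.2 right 62.5 mid [59. 61. 63.]
side 1 111 left 62.8 right 62.8 mid [58. 61. 62.]
side 13 117 left 62.6 right 63.4 mid [58. 61. 63.]
side 25 123 left 63.5 right 63.0 mid [59. 61. 63.]
side 37 117 left 64.0 right 63.3 mid [61. 62. 63.]
side 49 31 left 61.0 right 60.5 mid [61. 62. 62.]
scene -95 650 left 518.2 right 574.7 mid [551. 554. 565.]
scene -83 794 left 502.4 right 571.6 mid [ 61. 555. 556.]
scene -71 1147 left 488.0 right 138.2 mid [ 58.  75. 120.]
scene -59 1158 left 437.7 right 63.6 mid [ 59.  65. 548.]
scene -47 1720 left 425.4 right 63.0 mid [ 58. 237. 303.]
scene -35 1256 left 62.2 right 62.0 mid [ 60. 380. 448.]
scene -23 613 left 62.6 right 62.1 mid [ 57. 348. 380.]
scene -11 196 left 61.9 right 62.3 mid [60. 61. 62.]
scene 1 191 left 62.1 right 61.8 mid [58. 61. 62.]
scene 13 197 left 62.7 right 62.6 mid [59. 61. 62.]
scene 25 199 left 62.7 right 62.5 mid [59. 60. 62.]
scene 37 419 left 61.4 right 58.4 mid [-3. 17. 52.]
scene 49 252 left 2.3 right 1.4 mid [-3. -1.  1.]
  return _methods._mean(a, axis=axis, dtype=dtype,
  ret = ret.dtype.type(ret / rcount)
```

View pics/w3.png

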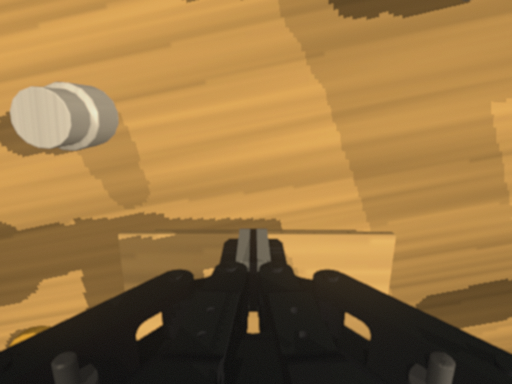

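The wrist view shows the lid's front edge at row 233, spanning columns 118–393, with the silver pad ends overlapping it at (253,250). I'll measure both with the wrist depth.

Run:
```python
from h import *
np.set_printoptions(precision=0,suppress=True,linewidth=150)
X=np.array([.982,-.187,0]);Y=np.array([.187,.982,0])
c=imaging.read_camera("wrist"); w=(cloud(c)-[.646,.179,0])*1000
P=np.stack([w@X,w@Y,w[...,2]],-1)
print((np.array(c["xyz"])-[.646,.179,0])@np.stack([X,Y,[0,0,1]]).T*1000)
for col in(150,245,262,370): print(col,[(r,*P[r,col].round().astype(int)) for r in range(222,276,6)])
```

```text
[-139.    0.  215.]
150 [(222, np.int64(-58), np.int64(-76), np.int64(0)), (228, np.int64(-53), np.int64(-77), np.int64(0)), (234, np.int64(-74), np.int64(-55), np.int64(62)), (240, np.int64(-71), np.int64(-55), np.int64(63)), (246, np.int64(-67), np.int64(-56), np.int64(61)), (252, np.int64(-63), np.int64(-56), np.int64(62)), (258, np.int64(-60), np.int64(-56), np.int64(63)), (264, np.int64(-56), np.int64(-57), np.int64(62)), (270, np.int64(-53), np.int64(-57), np.int64(62))]
245 [(222, np.int64(-58), np.int64(-6), np.int64(0)), (228, np.int64(-84), np.int64(-4), np.int64(78)), (234, np.int64(-83), np.int64(-3), np.int64(84)), (240, np.int64(-83), np.int64(-3), np.int64(90)), (246, np.int64(-83), np.int64(-3), np.int64(97)), (252, np.int64(-84), np.int64(-3), np.int64(103)), (258, np.int64(-83), np.int64(-3), np.int64(108)), (264, np.int64(-82), np.int64(-3), np.int64(110)), (270, np.int64(-84), np.int64(-3), np.int64(118))]
262 [(222, np.int64(-58), np.int64(7), np.int64(1)), (228, np.int64(-83), np.int64(5), np.int64(76)), (234, np.int64(-83), np.int64(4), np.int64(85)), (240, np.int64(-83), np.int64(4), np.int64(91)), (246, np.int64(-83), np.int64(4), np.int64(96)), (252, np.int64(-83), np.int64(4), np.int64(102)), (258, np.int64(-83), np.int64(4), np.int64(107)), (264, np.int64(-84), np.int64(4), np.int64(114)), (270, np.int64(-84), np.int64(3), np.int64(119))]
370 [(222, np.int64(-57), np.int64(87), np.int64(1)), (228, np.int64(-53), np.int64(88), np.int64(0)), (234, np.int64(-74), np.int64(63), np.int64(63)), (240, np.int64(-70), np.int64(64), np.int64(61)), (246, np.int64(-67), np.int64(64), np.int64(62)), (252, np.int64(-63), np.int64(64), np.int64(62)), (258, np.int64(-60), np.int64(64), np.int64(64)), (264, np.int64(-56), np.int64(65), np.int64(61)), (270, np.int64(-52), np.int64(66), np.int64(61))]
```

The pads' real lower ends are at z≈75 mm while the reported TCP is at z=47, so the fingers are above the lid rather than in front of it. That explains the missing contact. I'll back off, go lower and measure the tip height again.

```bash
python3 -m handwheel '[[15,0,0,0,0],[32,0,0,0,0],[32,0,15,0,0],[32,0,30,0,0],[32,0,30,0,0]]'; python3 rel.py
cat > tip.py <<'E'
from h import *
X=np.array([.982,-.187,0]);Y=np.array([.187,.982,0])
def cf(n):
    c=imaging.read_camera(n); w=(cloud(c)-[.646,.179,0])*1000
    return c,np.stack([w@X,w@Y,w[...,2]],-1)
c,P=cf("wrist")
for col in(245,262): print("wrist",col,[tuple(P[r,col].round().astype(int).tolist()) for r in range(216,246,2)])
x0=(np.array(sensors.get_state()["tcp_pos"])*1000-[646,179,0])
for n in("side","scene"):
    c,P=cf(n); g=c["color"].astype(int)
    m=(abs(P[...,0]-x0@X)<16)&(abs(P[...,1]-x0@Y)<25)&(P[...,2]>8)&(P[...,2]<200)
    print(n,m.sum(),np.percentile(P[m],[1,5,50],axis=0).round().tolist())
E
python3 tip.py
```

```text
clock: 11.4
tcp_pos: [0.5435, 0.1976, 0.015]
orientation: [-0.002, 0.095, 0.995, -0.001]
wrist_force: [-0.3, -0.1, 0.2]
finger_gap: 0.0001
grip_force: 0.0
case xyz -104.2 -0.9 15.0 tool x in case -1.0 0.002 F [-0.25 -0.12  0.24] 11.4
wrist 245 [(-107, -5, 1), (-106, -5, 1), (-105, -5, 1), (-103, -5, 0), (-102, -5, 0), (-101, -5, 1), (-117, -4, 44), (-117, -4, 47), (-117, -4, 50), (-116, -4, 51), (-117, -4, 55), (-117, -4, 57), (-117, -4, 60), (-117, -4, 62), (-117, -4, 63)]
wrist 262 [(-107, 5, 1), (-106, 5, 1), (-105, 5, 2), (-103, 5, 0), (-102, 6, -1), (-100, 6, -1), (-117, 4, 45), (-116, 4, 46), (-117, 4, 50), (-117, 4, 53), (-117, 4, 55), (-117, 4, 57), (-117, 4, 60), (-117, 4, 61), (-117, 4, 63)]
side 179 [[-119.0, -25.0, 45.0], [-118.0, -23.0, 52.0], [-112.0, -13.0, 104.0]]
scene 157 [[-114.0, -21.0, 46.0], [-109.0, -9.0, 53.0], [-94.0, 10.0, 95.0]]
```

All three cameras agree that the real tip is about 29 mm above the reported TCP. I'll lower to a tip height of about 40 mm and approach the lip again.

```bash
python3 -m handwheel '[[-4,0,5,0,0],[-10,0,5,0,0],[-14,0,5,0,0],[-14,0,5,0,0]]' >/dev/null; python3 rel.py
python3 -m handwheel '[[-2,0,0,0,0],[-4,0,0,0,0],[-4,0,0,0,0]]'>/dev/null; python3 rel.py
python3 -m handwheel '[[-2,0,0,0,0],[-2,0,0,0,0]]'>/dev/null; python3 rel.py
python3 -m handwheel '[[-2,0,0,0,0],[-2,0,0,0,0]]'>/dev/null; python3 rel.py
```

```text
case xyz -87.2 -0.3 12.0 tool x in case -1.0 0.003 F [1.65 0.16 0.18] 11.95
case xyz -84.1 -0.3 11.8 tool x in case -1.0 0.003 F [-0.36 -0.11  0.33] 12.25
case xyz -83.4 -0.4 11.5 tool x in case -1.0 0.002 F [-2.43  0.96  1.22] 12.45
case xyz -83.5 -0.5 11.3 tool x in case -1.0 0.002 F [-7.81  0.14  4.48] 12.65
```

Contact at TCP -83.7. Pressing gives 7.8 N with 4.5 N of friction, so the grip on the edge is good enough to carry the lid. I'll follow the lid's arc upward while keeping the press.

```bash
python3 -m handwheel '[[-1,0,-3,0,0],[-1,0,-7,0,0],[-1,0,-11,0,0],[-2,0,-15,0,0],[-2,0,-19,0,0],[-3,0,-23,0,0],[-3,0,-26,0,0],[-4,0,-30,0,0]]' ; python3 rel.py
python3 - <<'E'
from h import *
X=np.array([.982,-.187,0]);Y=np.array([.187,.982,0])
for n in("side","scene"):
    c=imaging.read_camera(n); w=(cloud(c)-[.646,.179,0])*1000; x,y,z=w@X,w@Y,w[...,2]
    m=(x>-70)&(x<50)&(abs(y)<75)&(z>55)&(z<140)
    for a in(-70,-55,-40,-20,0,20,40):
        k=m&(x>a)&(x<a+10)&((y>35)|(y<-30))
        if k.any(): print(n,a,np.percentile(z[k],[10,50,90]).round())
E
```

```text
clock: 13.45
tcp_pos: [0.5677, 0.1934, 0.0408]
orientation: [-0.003, 0.095, 0.995, -0.0]
wrist_force: [-7.0, 2.6, 0.4]
finger_gap: -0.0001
grip_force: 3.4
case xyz -79.6 -0.5 40.8 tool x in case -1.0 0.002 F [-7.4   1.19  0.35] 13.45
side -70 [ 87.  91. 126.]
side -55 [58. 87. 89.]
side -40 [58. 84. 86.]
side -20 [74. 79. 82.]
side 0 [67. 74. 76.]
side 20 [68. 70. 72.]
side 40 [62. 64. 67.]
scene -70 [ 89.  92. 131.]
scene -55 [84. 87. 89.]
scene -40 [80. 83. 86.]
scene -20 [76. 79. 81.]
scene 0 [71. 74. 76.]
scene 20 [65. 68. 72.]
scene 40 [59. 63. 66.]
```

The lid is rising with the finger (about 0.25 rad). I'll keep following the arc.

```bash
python3 -m handwheel '[[-1,0,-4,0,0],[-3,0,-8,0,0],[-4,0,-12,0,0],[-6,0,-16,0,0],[-8,0,-20,0,0],[-10,0,-24,0,0],[-12,0,-28,0,0],[-14,0,-32,0,0]]' ; python3 rel.py
cat > lid.py <<'E'
from h import *
X=np.array([.982,-.187,0]);Y=np.array([.187,.982,0])
for n in("side","scene"):
    c=imaging.read_camera(n); w=(cloud(c)-[.646,.179,0])*1000; x,y,z=w@X,w@Y,w[...,2]
    m=(x>-80)&(x<130)&(z>64)&(z<190)&(((y>40)&(y<72))|((y<-35)&(y>-72)))
    a=np.arctan2(z[m]-56,50-x[m]); print(n,m.sum(),"lid angle pct",np.percentile(a,[10,30,50,70,90]).round(2)) if m.any() else 0
E
python3 lid.py
```

```text
clock: 14.35
tcp_pos: [0.5811, 0.1908, 0.0733]
orientation: [-0.003, 0.095, 0.995, -0.0]
wrist_force: [-8.2, 0.9, 4.4]
finger_gap: 0.0003
grip_force: 4.3
case xyz -65.9 -0.6 73.3 tool x in case -1.0 0.002 F [-8.22 -0.65  4.42] 14.35
side 379 lid angle pct [0.6  0.64 0.71 0.8  1.02]
scene 1047 lid angle pct [0.58 0.6  0.63 0.69 0.88]
```

```bash
python3 -m handwheel '[[-6,0,-7,0,0],[-11,0,-14,0,0],[-17,0,-20,0,0],[-24,0,-26,0,0],[-31,0,-32,0,0],[-38,0,-37,0,0],[-46,0,-41,0,0],[-54,0,-45,0,0]]' ; python3 rel.py; python3 lid.py
```

```text
clock: 15.25
tcp_pos: [0.6385, 0.1798, 0.1189]
orientation: [0.0, 0.095, 0.995, -0.0]
wrist_force: [0.6, -0.9, 0.7]
finger_gap: 0.0001
grip_force: 0.1
case xyz -7.5 -0.6 118.9 tool x in case -1.0 0.003 F [ 0.73 -0.77  0.67] 15.25
side 85 lid angle pct [1.2  1.21 1.22 1.24 1.3 ]
scene 705 lid angle pct [1.22 1.24 1.26 1.29 1.42]
```

```bash
python3 -m handwheel '[[-8,0,-4,0,0],[-16,0,-6,0,0],[-24,0,-8,0,0],[-32,0,-8,0,0],[-39,0,-8,0,0],[-45,0,-8,0,0],[-51,0,-8,0,0],[-57,0,-8,0,0]]' ; python3 rel.py; python3 lid.py
```

```text
clock: 16.15
tcp_pos: [0.6939, 0.1691, 0.1266]
orientation: [-0.0, 0.095, 0.995, -0.0]
wrist_force: [0.1, 0.5, -0.4]
finger_gap: -0.0001
grip_force: 0.0
case xyz 48.9 -0.7 126.6 tool x in case -1.0 0.003 F [ 0.05  0.51 -0.45] 16.15
side 359 lid angle pct [1.68 1.7  1.71 1.73 1.8 ]
scene 193 lid angle pct [1.72 1.75 1.76 1.79 1.87]
```

Past the balance point with no force on the finger. I'll wait a little, retreat and check.

```bash
python3 -m handwheel '[[0,0,0,0,0],[0,0,0,0,0],[0,0,0,0,0],[20,0,-5,0,0],[50,0,-10,0,0],[80,0,-20,0,0],[110,0,-30,0,0],[110,0,-30,0,0]]'; python3 -m handwheel '[[40,0,0,0,0],[80,0,-20,0,0],[80,0,-40,0,0],[80,0,-40,0,0],[80,0,-40,0,0],[80,0,-40,0,0],[80,0,-40,0,0],[80,0,-40,0,0]]';  python3 lid.py
python3 - <<'E'
from h import *
d=[]
for n,x,y in(("side",512,0),("scene",0,0)):
    c=imaging.read_camera(n); d.append(cv2.resize(c["color"],(400,300)) )
    w=cloud(c);q=w[(abs(w[...,0]-.495)<.03)&(abs(w[...,1]-.09)<.03)&(w[...,2]>.045)&(w[...,2]<.056)]
    if len(q): print(n,len(q),cv2.minAreaRect(q[:,:2].astype(np.float32)*1000))
cv2.imwrite("pics/end.png",np.hstack(d))
E
```

```text
clock: 17.05
tcp_pos: [0.5825, 0.1912, 0.159]
orientation: [0.0, 0.094, 0.996, 0.0]
wrist_force: [1.6, 0.3, 0.8]
finger_gap: 0.0001
grip_force: 0.0
clock: 17.85
tcp_pos: [0.507, 0.205, 0.1957]
orientation: [-0.001, 0.096, 0.995, -0.0]
wrist_force: [-0.6, -0.5, 0.2]
finger_gap: 0.0001
grip_force: 0.0
side 535 lid angle pct [1.94 1.96 1.97 1.99 2.04]
scene 178 lid angle pct [1.88 1.92 1.93 1.94 1.97]
side 89 ((496.4040832519531, 93.02142333984375), (31.890701293945312, 28.424922943115234), 58.67293167114258)
scene 77 ((494.7256164550781, 95.43865966796875), (31.91399574279785, 29.904525756835938), 51.15846252441406)
```

View pics/end.png

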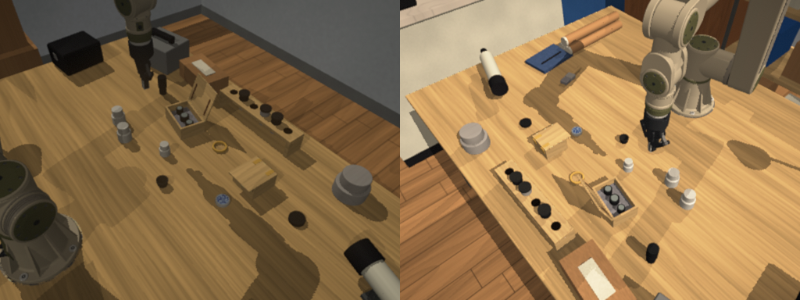

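The wide case is open at about 1.95 rad ((190,110) left, (613,198) right). The eyepiece stands past its right end at (165,148)/(628,165), the narrow case is shut, and the arm is clear of everything.

```bash
python3 -c "
from workcell import workorder
print(workorder.hand_in())"
```

```text
the job is handed in; nothing more can be done
None
```

The job is handed in, with no verdict shown. On the last camera check the eyepiece stood upright about 111 mm to the right of the wide case's middle line. The wide case's lid leaned open by itself at about 1.95 rad, the narrow case was shut, and the arm touched nothing.

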